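# Run the glazed cup round the ware track into the drying bay

### The job

The cup on the carrier is freshly glazed, so do not touch it. Swing the yellow keeper bar clear of the track, push the carrier without lifting it along between the rails and round the bend until it rests against the end stop, with the cup still upright on the middle of its cork pad. Then swing the keeper bar fully shut behind the carrier.

Things in the scene. Friction and masses are not known exactly. Their poses are not given: they have to be found in the camera images.
- track: Fixed L-shaped ware track: board 120 mm wide, bed top at z 12 mm, two 8 mm steel guide rails 75 mm apart inside, tops at z 30 mm. Origin on the table at the centre of its quarter-circle bend; z up. In its frame the centreline runs along x = -110 mm in -y (y 260 to 0), turns left on a 110 mm radius about the origin to (0, -110), then runs along y = -110 mm in +x to the drying bay at its end.
- bay (a point): Where the carrier's origin lies when it rests against the end stop: on the bed (z 12 mm), at x +90, y -110 mm in the track's frame; axes as the track's. The stop is a beech block with a black rubber face 60 mm further on in +x, top at z 44 mm, 66 mm wide.
- carrier: Loose ware carrier, about 0.4 kg, 120 x 76 mm, starting on the track's first leg, facing the bend. Two white round shoes, 70 mm diameter, centred 25 mm before and behind the origin, slide between the rails with 2.5 mm play a side, so the rails steer it; friction on bed and rails about 0.2. Beech deck above the rails, top 28 mm above the origin. Origin: centre of the underside; x forward, z up.
- push_plate (a point): Centre of the rear face of the carrier's upright aluminium push plate: 58 mm behind the carrier's origin and 48 mm above it (z 60 mm). The plate is 62 mm wide and 5 mm thick and stands from z 40 to z 78 mm; the deck below it reaches 2 mm further back. Axes as the carrier's.
- pad (a point): Centre of the top of the carrier's round cork pad (68 mm diameter), 18 mm before the carrier's origin and 30 mm above it (z 42 mm).
- cup: White glazed cup, 65 mm diameter, 43 mm high (rim at z 85 mm), 0.18 kg, standing loose on the cork pad about 40 mm before the push plate. Freshly glazed: the robot must not touch it. Origin at the centre of its underside, z up.
- keeper (a joint): Turn of the yellow keeper bar about its upright pivot, rad. 0: shut, straight across the track against a stop pin, just behind the drying bay, barring the way. Grows as the free end swings upstream, away from the bay (anticlockwise from above); 1.57: parallel to the second leg, outside the bend; 1.75 at most. Starts shut or a little open, stays where it is left; about 0.6 N moves it.
- keeper_grip (a point): Centre of the black upright grip at the keeper bar's free end: 14 mm diameter (18 mm at foot and head), from z 47 to z 97 mm, this point at z 72 mm, 132 mm from the pivot axis. The bar is 14 mm wide, from z 34 to z 47 mm; the stop pin beside it reaches z 45 mm.
- keeper_pivot (a point): On the keeper's upright pivot axis at z 72 mm: x +15, y -182 mm in the track's frame, outside the rails. At the turn q the grip lies 132 mm from it in the direction 90 degrees + q, anticlockwise from the track's x axis; so at 0 it lies in the track's +y, at 1.57 in its -x.
Things that resemble listed ones, but are neither listed nor needed, are in the scene too. What is shaped like the cup but pink or purple is not meant.

How it is judged:
On the way, in this order (a step that is already met when the one before it is completed fails the run):
1. the keeper bar is swung clear of the track (at least 1.2 rad open) (value of joint keeper above 1.2 rad), for 0.2 s.
2. the carrier has gone round the bend and is at the end stop (within 10 mm of its place in the bay) (horizontal distance between carrier and bay below 0.01 m), for 0.2 s.
3. the keeper bar is shut behind the carrier (within 0.1 rad) (value of joint keeper below 0.1 rad), for 0.2 s.
At the end, for the whole second after the job is handed in: The carrier stands in the drying bay within 10 mm of its place against the end stop and in line with the track (within 0.12 rad), the keeper bar is shut behind it (within 0.1 rad), the cup stands upright (within 0.1 rad) on the cork pad within 15 mm of its centre, and all is at rest (horizontal distance between carrier and bay below 0.01 m and angle between the x axis of carrier and the x axis of track, either way round below 0.12 rad and value of joint keeper below 0.1 rad and horizontal distance between cup and pad below 0.015 m and distance between cup and pad below 0.018 m and angle between cup's own z axis and vertical below 0.1 rad and linear speed of each of carrier, cup below 0.02 m/s); the robot touches nothing.
It fails at once if the robot touches the freshly glazed cup (contact force between cup and the fingers above 0.3 N or contact force between cup and the arm above 0.3 N).
It fails at once if the cup is tipped (angle between cup's own z axis and vertical above 0.35 rad).
It fails at once if the carrier is lifted off the track's bed or tipped (height (world z) of carrier above 0.026 m or angle between carrier's own z axis and vertical above 0.25 rad).
It also fails if it takes over 72 s, if anything falls off the work surface, if the arm or the gripper's body presses on something with over 40 N, if the wrist force passes 120 N, or if a joint passes its speed limit or range.

### The arm

A 6-joint arm with a two-finger parallel gripper is mounted at the origin on a cart in front of the work surface, level with it; the furniture and walls round the work are solid. World frame = base frame: x ahead of the robot, y to its left, z up, the work surface at z = 0. Lengths are in m, angles in rad, forces in N, time in s.
With the tool pointing down it reaches from about 0.225 to 0.875 m from the base axis. Payload 3.4 kg.
Tool frame: the origin (TCP) lies at the very end of the fingers, on their centre line; the grasp point (between the pads) lies 19 mm behind it; x points along the fingers, y is the direction in which the jaws open and shut, and the axes are right-handed (so a half turn about x gives the same grasp; the last joint's range is limited). The gripper opens to 85 mm and grips with 20 to 120 N. Pads are 22 mm wide; open, the fingers measure 114 mm over their backs; the gripper's body (76 mm by 85 mm) begins 54 mm behind the grasp point. The pads swing forward as they close: fully open they stand 13 mm farther back than shut.
Start: joints at [-1.333, 0.276, 1.505, -0, 1.361, -0.121], TCP at [0.202, -0.538, 0.231] pointing down, gripper open.
Joint ranges: [-2.89, 2.89], [-0.75, 2.08], [0.22, 2.7], [-1.18, 4.32], [0.11, 2.71], [-2.7, 2.7]. Speed limits (rad/s): [2.57, 2.57, 3.14, 3.14, 3.14, 3.14].

### API

Orientations are given as a unit quaternion [w, x, y, z].
In Python, from rig import manip gives the robot as it stands. The module is installed in compiled form; this text tells all that it offers.
- The arm moves only by the tool play_rows, never from a script. Its argument "plan" is a list that holds one entry, the list of rows, each a list of 5 numbers: the closure, from 0 (fully open) to 1 (shut), then the shift along the tool's x, y, z in m, then the turn about the tool's x in degrees. A call has 1 to 12 rows; each row is the pose to reach, as a shift and turn from the pose measured when the call began, along the tool's axes at that moment; what a row does not reach only later rows make up. A row lasts 1/10 s, in which the tool goes at most 50 mm and 8.59 degrees, less where a joint would pass 70% of its speed; a pose out of reach is approached as far as the arm can. A call with a gripper value outside its range is refused whole. The fingers move at their own pace and stop on an object; "grip_force" is the grip in N (left out, the last holds). Time passes only in rows, so rows that repeat a pose let the fingers close. It gives the time, the measured TCP pose, the force and the opening at its end, in the units of the state.
- manip.get_state(): the state, without advancing time (a new reading comes with each control period).
- manip.get_image(name): name is "side" or "top"; returns (picture, depth): 480x640x3 uint8, red, green, blue; 480x640 float32, m along the optical axis (not along the pixel's ray), 0 where there is no reading.
- manip.camera_params(name): a dict with "intrinsics" (3x3 intrinsics, pixels), "R" (3x3) and "t" (3): a world point X has camera coordinates R X + t. Camera axes: x right, y down, z forward; pixel columns grow to the right and rows downward; lengths in m; the calibration is good to about 2 mm. A picture is of the moment at which its call begins. camera_params takes no time and is no camera call.
- manip.sign_off(): hands the job in, once; it reports no verdict.
The state is a dict: "clock": time; "qpos": joint angles; "qd": joint speeds; "effort": joint torques, N m; "position": TCP position; "ee_rot": TCP orientation; "contact_force": force on the tool from outside, world axes, zero at the start; "moment": the same for the moment, N m; "width": finger opening in m.
Only numpy, scipy, OpenCV 4.12 (cv2) and the standard library are available. Lean on these libraries where they do the work, as an engineer would, in place of code of your own. Each camera call takes 0.05 s, during which the arm holds its last target.

## Working session

There is one attempt and no reset: what is moved stays moved. The work goes in short steps, Python scripts to look and compute and a tool call to move; the robot and the scene stay as the last step left them, time stands still between calls to the robot, and variables do not carry over. Pictures are saved under pics/ and viewed, and the job is handed in when it is done.

Besides the shell and the picture viewer there is one more tool, called after "Call:" as a command line: name --argument value ..., lists and objects as JSON in quotes. play_rows: Moves the arm, as the interface text tells. Its arguments: {"type":"object","properties":{"plan":{"type":"array","items":{"type":"array","items":{"type":"array","items":{"type":"number"}}}},"grip_force":{"type":"number"}},"required":["plan"]}

```bash
mkdir -p pics; cat > h.py <<'E'
import numpy as np, cv2
from rig import manip
def grab(n,tag):
    im,d=manip.get_image(n); cv2.imwrite(f'pics/{tag}.png',im[:,:,::-1]); np.savez(f'pics/{tag}.npz',im=im,d=d); return im,d
def ray(n,uv,z):
    c=manip.camera_params(n);K=np.array(c['intrinsics']);R=np.array(c['R']);t=np.array(c['t'])
    o=-R.T@t; uv=np.atleast_2d(np.asarray(uv,float)); d=(R.T@np.linalg.inv(K)@np.c_[uv,np.ones(len(uv))].T).T
    return o+d*((z-o[2])/d[:,2])[:,None]
def cloud(n,d):
    c=manip.camera_params(n);K=np.array(c['intrinsics']);R=np.array(c['R']);t=np.array(c['t'])
    v,u=np.mgrid[:480,:640]; P=np.stack([(u-K[0,2])/K[0,0]*d,(v-K[1,2])/K[1,1]*d,d],-1)
    return (P-t)@R
def proj(n,X):
    c=manip.camera_params(n);K=np.array(c['intrinsics']);R=np.array(c['R']);t=np.array(c['t'])
    p=(K@(R@np.atleast_2d(X).T+t[:,None])).T; return p[:,:2]/p[:,2:]
E
python3 - <<'E'
from h import *
for n in('top','side'): grab(n,n+'0'); print(n,manip.camera_params(n))
print(manip.get_state())
E
```

```text
top {'intrinsics': array([[472.71137698,   0.        , 314.90765879],
       [  0.        , 472.71137698, 250.70379068],
       [  0.        ,   0.        ,   1.        ]]), 'R': array([[-0.00460664, -0.99987785, -0.0149353 ],
       [-0.99624148,  0.00588074, -0.08641955],
       [ 0.08649682,  0.01448106, -0.99614688]]), 't': array([0.04077004, 0.56616962, 0.869819  ])}
side {'intrinsics': array([[479.50373078,   0.        , 312.17397652],
       [  0.        , 479.50373078, 235.49553256],
       [  0.        ,   0.        ,   1.        ]]), 'R': array([[ 0.99379815, -0.11071184, -0.01039873],
       [-0.07110281, -0.56076912, -0.82491356],
       [ 0.08549641,  0.82053695, -0.56516323]]), 't': array([-0.58225338,  0.11485766,  0.81338723])}
{'clock': 0.1, 'qpos': array([-1.33302646e+00,  2.76554458e-01,  1.50599419e+00, -5.57497585e-07,
        1.36070831e+00, -1.21005606e-01]), 'qd': array([-0.00054229, -0.00036715, -0.00210233,  0.00186265, -0.00067476,
        0.00055142]), 'effort': array([ 1.95579858e-03, -4.17702305e+01, -2.46404636e+01, -1.30672984e-04,
        5.75710146e-03,  1.05646222e-05]), 'position': array([ 0.20178001, -0.53793627,  0.23051819]), 'ee_rot': array([-0.12557965, -0.69572515, -0.12675446,  0.6957942 ]), 'contact_force': array([-0.36052341, -0.89563838, -0.24533222]), 'moment': array([-0.02049525, -0.00793709,  0.00337404]), 'width': 0.08527981684453281}
```

View pics/top0.png

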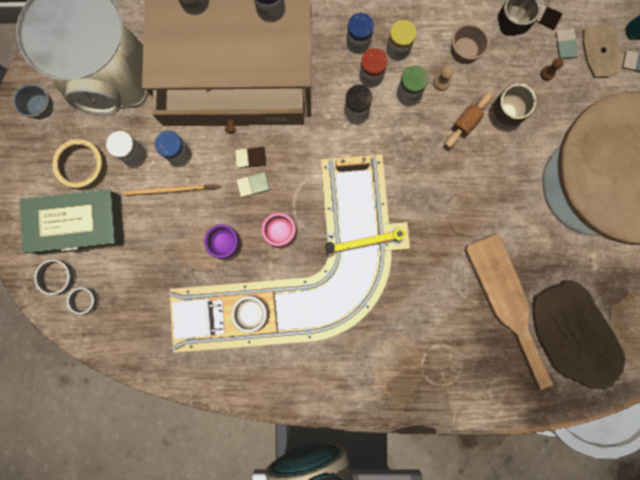

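View pics/side0.png

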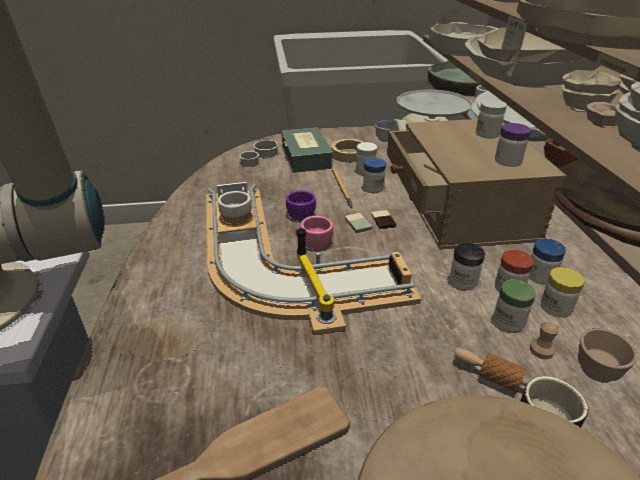

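```bash
python3 - <<'E'
import cv2
im=cv2.imread('pics/top0.png')
cv2.imwrite('pics/t0a.png',cv2.resize(im[270:370,150:310],None,fx=5,fy=5,interpolation=cv2.INTER_CUBIC))
cv2.imwrite('pics/t0b.png',cv2.resize(im[140:270,300:430],None,fx=4.6,fy=4.6,interpolation=cv2.INTER_CUBIC))
E
```

```text
(no output)
```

View pics/t0a.png

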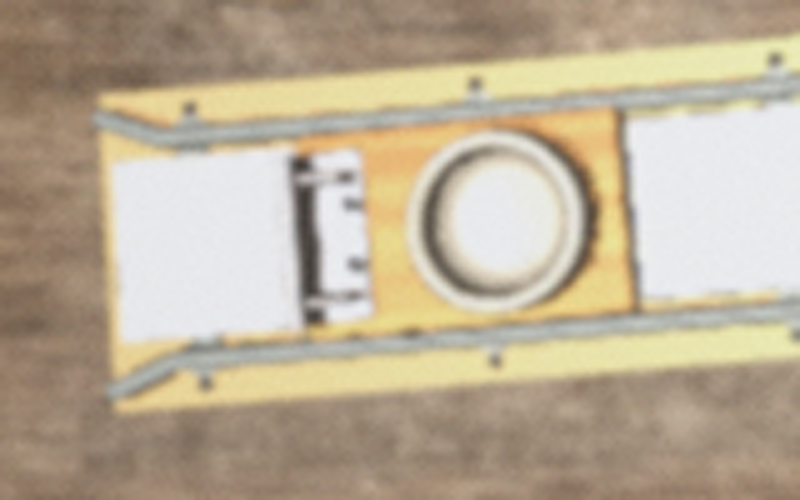

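View pics/t0b.png

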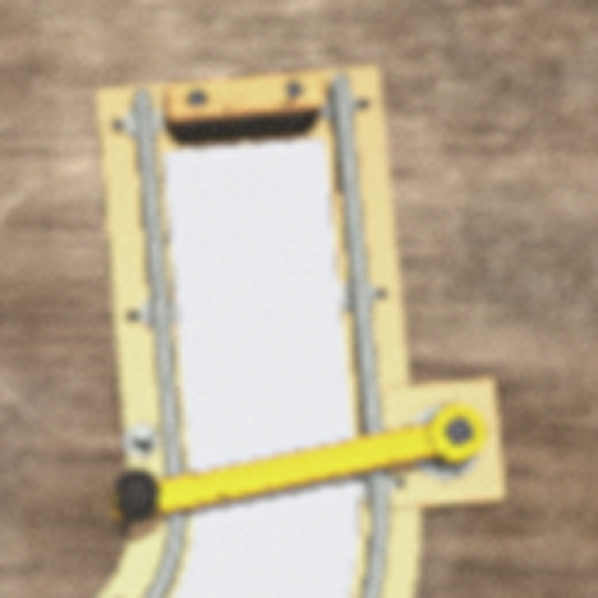

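```bash
cat > fit.py <<'E'
from h import *
from scipy.optimize import least_squares
a=lambda x,y:(150+(x+.5)/5-.5,270+(y+.5)/5-.5); b=lambda x,y:(300+(x+.5)/4.6-.5,140+(y+.5)/4.6-.5)
S1,S2=[ray('top',a(*p),.012)[0,:2] for p in((100,93),(115,412))]
E1,E2=[ray('top',b(*p),.012)[0,:2] for p in((97,90),(380,66))]
print('start',S1,S2,np.linalg.norm(S1-S2),'end',E1,E2,np.linalg.norm(E1-E2))
piv=ray('top',b(458,431),.052)[0,:2]
grip=ray('top',b(138,487),.097)[0,:2]
print('piv',piv,'grip',grip,np.linalg.norm(piv-grip))
def T(p,q):
    c,s=np.cos(p[2]),np.sin(p[2]); return p[:2]+np.array([[c,-s],[s,c]])@np.array(q)
def f(p):
    return np.r_[T(p,(-.05,.26))-S1,T(p,(-.17,.26))-S2,T(p,(p[3],-.05))-E1,T(p,(p[3],-.17))-E2,(T(p,(.015,-.182))-piv)]
r=least_squares(f,[.4,-.1,0,.16]); p=r.x
print(p,'res mm',(r.fun*1000).round(1)); np.save('track.npy',p)
v=grip-piv; print('keeper q',np.arctan2(v[1],v[0])-p[2]-np.pi/2)
cup=ray('top',a(499,221),.085)[0,:2]
c,s=np.cos(p[2]),np.sin(p[2]); inv=lambda X:np.array([[c,s],[-s,c]])@(np.asarray(X)-p[:2])
print('cup track',inv(cup),'world',cup)
pl=[ray('top',a(*q),.04)[0,:2] for q in((360,150),(371,318))]
print('plate? track',[inv(x) for x in pl])
df=[ray('top',a(*q),.04)[0,:2] for q in((616,112),(636,308))]
print('deck front track',[inv(x) for x in df])
print('pin',inv(ray('top',b(141,441),.045)[0,:2]))
E
python3 fit.py
```

```text
start [0.49704177 0.3166658 ] [0.3765942 0.3083005] 0.1207377116968762 end [0.74677727 0.02585445] [ 0.75610124 -0.09417408] 0.12039012594431955
piv [ 0.59516371 -0.11745769] grip [0.56908432 0.01111944] 0.1311953199901962
[0.56636688 0.06201943 0.07667876 0.17716088] res mm [-0.4  0.8  0.4 -0.1  0.1 -0.1 -0.1  0.3  0.1 -0.8]
keeper q 0.12343712937286888
cup track [-0.10802668  0.09850296] world [0.45111194 0.15195771]
plate? track [array([-0.07940225,  0.15507156]), array([-0.14104367,  0.15496956])]
deck front track [array([-0.07313695,  0.0595403 ]), array([-0.14521757,  0.05748134])]
pin [ 0.02227552 -0.05498359]
```

```bash
cat >> h.py <<'E'
from scipy.spatial.transform import Rotation as Ro
p_=np.load('track.npy') if __import__('os').path.exists('track.npy') else None
def W(q): # track->world xy
    c,s=np.cos(p_[2]),np.sin(p_[2]); return p_[:2]+np.array([[c,-s],[s,c]])@np.array(q)
def inv(X):
    c,s=np.cos(p_[2]),np.sin(p_[2]); return np.array([[c,s],[-s,c]])@(np.asarray(X)[:2]-p_[:2])
def tool():
    s=manip.get_state(); w,x,y,z=s['ee_rot']; return s,Ro.from_quat([x,y,z,w]).as_matrix(),np.array(s['position'])
def yaw(): # yaw of tool y axis in track frame, deg
    s,R,p=tool(); return np.degrees(np.arctan2(R[1,1],R[0,1])-p_[2])
def rows(targets,clo):
    """targets: list of (track x,y, z, yaw of tool y in track frame deg)"""
    s,R,p=tool(); y0=yaw()
    for t in targets:
        d=R.T@(np.r_[W(t[:2]),t[2]]-p); dy=(t[3]-y0+180)%360-180
        print('[%g,%.4f,%.4f,%.4f,%.1f],'%(clo,*d,-dy))
def st():
    s,R,p=tool(); print('t %.2f'%s['clock'],'track',(inv(p)*1000).round(1),'z %.1f'%(p[2]*1e3),'yaw %.1f'%yaw(),'w %.1f'%(s['width']*1e3),'F',np.round(s['contact_force'],1),'q',np.round(s['qpos'],2))
E
python3 - <<'E'
from h import *
st(); s,R,p=tool(); print(R.round(3)); 
q=.123; print(W((0.015-.132*np.sin(q),-.182+.132*np.cos(q))))
for g in((.015-.132*np.sin(q),-.182+.132*np.cos(q)),(-.117,-.19),(-.11,.175),(.03,-.11)):
    w=W(g);print(w,np.hypot(*w),np.degrees(np.arctan2(w[1],w[0])))
E
```

```text
t 0.10 track [-409.5 -570.3] z 230.5 yaw -73.8 w 85.3 F [-0.4 -0.9 -0.2] q [-1.33  0.28  1.51 -0.    1.36 -0.12]
[[-0.     0.351 -0.936]
 [ 0.002 -0.936 -0.351]
 [-1.    -0.002 -0.   ]]
[0.56908188 0.01108047]
[0.56908188 0.01108047] 0.5691897398957324 1.1154528494427658
[ 0.46426536 -0.13638491] 0.4838834273930321 -16.370941386221315
[0.44328447 0.22807881] 0.4985188679850718 27.22673513658479
[ 0.60470513 -0.04535924] 0.6064039551724124 -4.289752451660032
```

```bash
python3 - <<'E'
from h import *
q=.123; g=(.015-.132*np.sin(q),-.182+.132*np.cos(q))
rows([(*g,.18,7)],0)
E
```

```text
[0,0.0513,-0.3850,-0.5367,-80.8],
```

Call:
play_rows --plan '[[[0,0.0,-0.02,-0.027,-6],[0,0.004,-0.055,-0.08,-13],[0,0.01,-0.09,-0.13,-20],[0,0.015,-0.125,-0.18,-27],[0,0.02,-0.16,-0.23,-34],[0,0.025,-0.195,-0.28,-42],[0,0.03,-0.23,-0.33,-50],[0,0.035,-0.265,-0.38,-58],[0,0.04,-0.3,-0.42,-66],[0,0.045,-0.34,-0.47,-74],[0,0.05,-0.37,-0.515,-81],[0,0.051,-0.385,-0.537,-81]]]'

```text
clock: 1.3
position: [0.5262, -0.0528, 0.1858]
ee_rot: [0.548, 0.447, 0.549, -0.446]
contact_force: [0.9, -1.9, 0.0]
width: 0.0854
```

```bash
python3 - <<'E'
from h import *
st()
q=.123; g=(.015-.132*np.sin(q),-.182+.132*np.cos(q))
rows([(*g,.18,7),(*g,.056,7)],0)
grab('side','side1')
E
```

```text
t 1.30 track [ -48.8 -111.4] z 185.8 yaw 7.3 w 85.4 F [ 0.9 -1.9  0. ] q [-0.23  0.24  1.68  0.    1.23 -0.44]
[0,0.0058,0.0549,-0.0539,0.3],
[0,0.1298,0.0550,-0.0537,0.3],
```

View pics/side1.png

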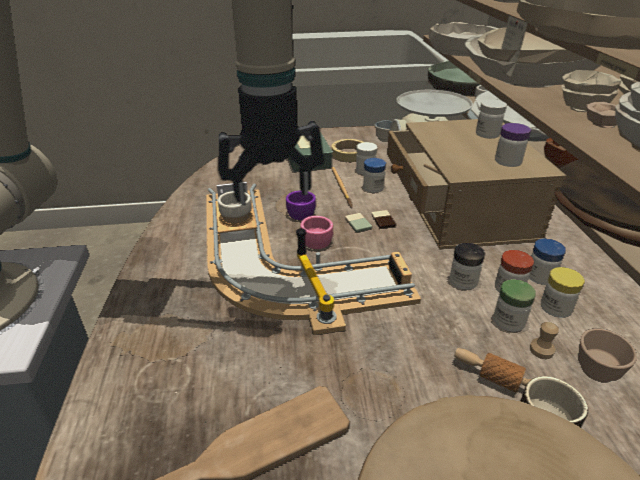

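The picture shows the gripper hanging over the track, with its jaws spread along x and the black grip at about (301,240). The arm is still lagging by about 78 mm.

Call:
play_rows --plan '[[[0,0.006,0.03,-0.03,0],[0,0.006,0.055,-0.054,0],[0,0.006,0.055,-0.054,0],[0,0.006,0.055,-0.054,0]]]'

```text
clock: 1.75
position: [0.5729, 0.0185, 0.1793]
ee_rot: [0.548, 0.448, 0.55, -0.443]
contact_force: [-0.5, 0.1, 0.2]
width: 0.0851
```

```bash
python3 - <<'E'
from h import *
st()
q=.123; g=(.015-.132*np.sin(q),-.182+.132*np.cos(q))
rows([(*g,.18,7),(*g,.056,7)],0)
grab('side','side2'); im=cv2.imread('pics/side2.png'); cv2.imwrite('pics/side2c.png',cv2.resize(im[80:330,200:430],None,fx=2.4,fy=2.4))
E
```

```text
t 1.75 track [  3.2 -43.9] z 179.3 yaw 7.5 w 85.1 F [-0.5  0.1  0.2] q [-0.09  0.31  1.6   0.01  1.24 -0.3 ]
[0,-0.0008,-0.0052,0.0065,0.5],
[0,0.1232,-0.0057,0.0075,0.5],
```

View pics/side2c.png

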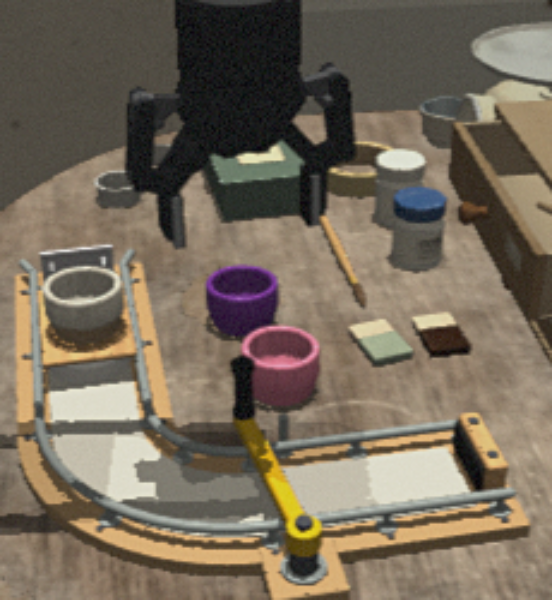

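The crop shows the open jaws hanging over the black grip (crop (242,390)), and the way down is clear. The pink cup is further back, outside the jaw plane.

Call:
play_rows --plan '[[[0,0.02,-0.005,0.007,0.5],[0,0.05,-0.006,0.0075,0.5],[0,0.08,-0.006,0.0075,0.5],[0,0.1,-0.006,0.0075,0.5],[0,0.115,-0.006,0.0075,0.5],[0,0.123,-0.006,0.0075,0.5],[0,0.123,-0.006,0.0075,0.5]]]'

```text
clock: 2.5
position: [0.5671, 0.0092, 0.0556]
ee_rot: [0.544, 0.451, 0.549, -0.447]
contact_force: [-0.7, 0.5, 0.1]
width: 0.0854
```

```bash
python3 - <<'E'
from h import *
st()
grab('side','side3'); im=cv2.imread('pics/side3.png'); cv2.imwrite('pics/side3c.png',cv2.resize(im[180:330,220:400],None,fx=4,fy=4))
E
```

```text
t 2.50 track [ -3.3 -52.8] z 55.6 yaw 6.8 w 85.4 F [-0.7  0.5  0.1] q [-0.11  0.42  1.77  0.01  0.96 -0.31]
```

View pics/side3c.png

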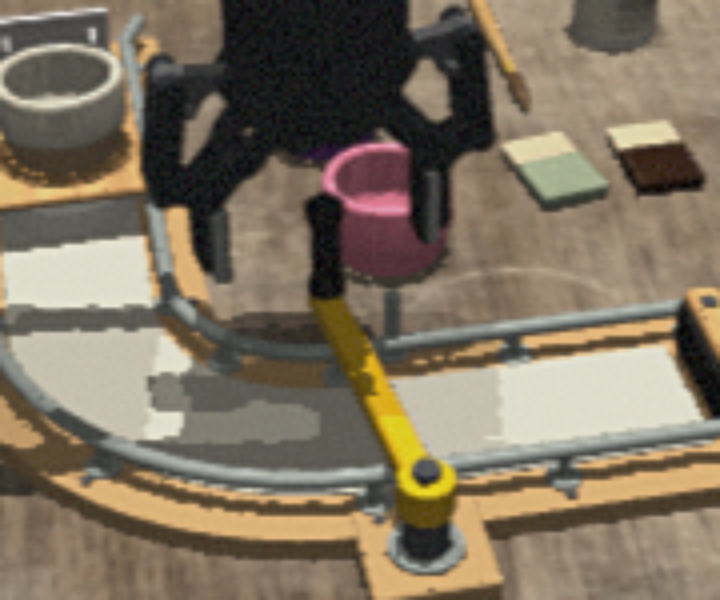

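The black grip sits centred between the jaws in the crop, at (322,240). I'm closing with 20 N.

Call:
play_rows --plan '[[[0.9,0,0,0,0],[0.9,0,0,0,0],[0.9,0,0,0,0],[0.9,0,0,0,0],[0.9,0,0,0,0],[0.9,0,0,0,0],[0.9,0,0,0,0],[0.9,0,0,0,0]]]' --grip_force 20

```text
clock: 3.35
position: [0.5682, 0.0094, 0.0568]
ee_rot: [0.545, 0.451, 0.548, -0.446]
contact_force: [-0.5, 0.6, 4.1]
width: 0.0165
```

```bash
cat >> h.py <<'E'
def arc(q0,q1,n,off,clo=.9,z=.056,yo=0):
    # off: r_actual
    qs=np.linspace(q0,q1,n+1)[1:]
    rows([(.015-off*np.sin(q),-.182+off*np.cos(q),z,np.degrees(q)+yo) for q in qs],clo)
def pq():
    s,R,p=tool(); v=inv(p)-[.015,-.182]; return np.arctan2(-v[0],v[1]),np.hypot(*v)
E
python3 - <<'E'
from h import *
st(); q,r=pq(); print(q,r); arc(q,q+.75,11,.132)
E
```

```text
t 3.35 track [ -2.2 -52.6] z 56.8 yaw 6.8 w 16.5 F [-0.5  0.6  4.1] q [-0.11  0.41  1.77  0.01  0.96 -0.31]
0.1320727145486791 0.13054467546139564
[0.9,0.0008,-0.0090,-0.0010,-4.6],
[0.9,0.0007,-0.0179,0.0000,-8.5],
[0.9,0.0007,-0.0268,0.0016,-12.4],
[0.9,0.0006,-0.0355,0.0039,-16.3],
[0.9,0.0006,-0.0441,0.0067,-20.3],
[0.9,0.0005,-0.0524,0.0101,-24.2],
[0.9,0.0005,-0.0605,0.0141,-28.1],
[0.9,0.0004,-0.0683,0.0186,-32.0],
[0.9,0.0004,-0.0757,0.0236,-35.9],
[0.9,0.0003,-0.0828,0.0291,-39.8],
[0.9,0.0002,-0.0895,0.0351,-43.7],
```

Call:
play_rows --plan '[[[0.9,0,-0.009,-0.001,-4.6],[0.9,0,-0.018,0.0,-8.5],[0.9,0,-0.027,0.0016,-12.4],[0.9,0,-0.0355,0.004,-16.3],[0.9,0,-0.044,0.0067,-20.3],[0.9,0,-0.0525,0.01,-24.2],[0.9,0,-0.0605,0.014,-28.1],[0.9,0,-0.0685,0.0186,-32],[0.9,0,-0.0757,0.0236,-36],[0.9,0,-0.083,0.029,-40],[0.9,0,-0.0895,0.035,-43.7]]]'

```text
clock: 4.45
position: [0.4891, -0.0435, 0.0568]
ee_rot: [0.676, 0.215, 0.673, -0.209]
contact_force: [2.6, -0.8, 1.8]
width: 0.0162
```

```bash
python3 - <<'E'
from h import *
st(); q,r=pq(); print(q,r); arc(q,1.64,12,.132)
E
```

```text
t 4.45 track [-85.1 -99.3] z 56.8 yaw 50.7 w 16.2 F [ 2.6 -0.8  1.8] q [-0.24  0.32  1.94  0.01  0.88 -1.2 ]
0.8802556988362529 0.12986371009877834
[0.9,0.0008,-0.0083,-0.0019,-3.4],
[0.9,0.0007,-0.0167,-0.0012,-7.0],
[0.9,0.0006,-0.0249,0.0001,-10.6],
[0.9,0.0006,-0.0331,0.0019,-14.2],
[0.9,0.0005,-0.0411,0.0042,-17.9],
[0.9,0.0004,-0.0490,0.0070,-21.5],
[0.9,0.0004,-0.0567,0.0103,-25.1],
[0.9,0.0003,-0.0641,0.0141,-28.7],
[0.9,0.0002,-0.0713,0.0184,-32.4],
[0.9,0.0002,-0.0782,0.0231,-36.0],
[0.9,0.0001,-0.0848,0.0282,-39.6],
[0.9,0.0001,-0.0911,0.0337,-43.3],
```

Call:
play_rows --plan '[[[0.9,0,-0.0085,-0.001,-3.4],[0.9,0,-0.0167,-0.001,-7],[0.9,0,-0.025,0.0,-10.6],[0.9,0,-0.033,0.002,-14.2],[0.9,0,-0.041,0.004,-18],[0.9,0,-0.049,0.007,-21.5],[0.9,0,-0.0567,0.01,-25],[0.9,0,-0.064,0.014,-28.7],[0.9,0,-0.0713,0.0184,-32.4],[0.9,0,-0.078,0.023,-36],[0.9,0,-0.085,0.028,-39.6],[0.9,0,-0.091,0.0337,-43.3]]]'

```text
clock: 5.65
position: [0.468, -0.1384, 0.0569]
ee_rot: [0.71, -0.051, 0.7, 0.054]
contact_force: [4.9, 2.9, 2.6]
width: 0.0165
```

Call:
play_rows --plan '[[[0.9,0,0,0,0],[0.4,0,0,0,0],[0.4,0,0,0,0],[0.4,0,0,0,0],[0.4,0,0,0,0],[0.4,-0.02,0,0,0],[0.4,-0.06,0,0,0],[0.4,-0.1,0,0,0],[0.4,-0.13,0,0,0],[0.4,-0.13,0,0,0]]]'

```text
clock: 6.65
position: [0.469, -0.1402, 0.1913]
ee_rot: [0.713, -0.053, 0.697, 0.052]
contact_force: [0.6, -0.1, -0.1]
width: 0.0511
```

```bash
python3 - <<'E'
from h import *
st(); q,r=pq(); print(q,r)
grab('top','top4');grab('side','side4')
E
```

```text
t 6.65 track [-112.6 -194.1] z 191.3 yaw 94.1 w 51.1 F [ 0.6 -0.1 -0.1] q [-0.44  0.16  1.76  0.01  1.2  -2.16]
1.6654398370315988 0.12819131092899239
```

View pics/side4.png

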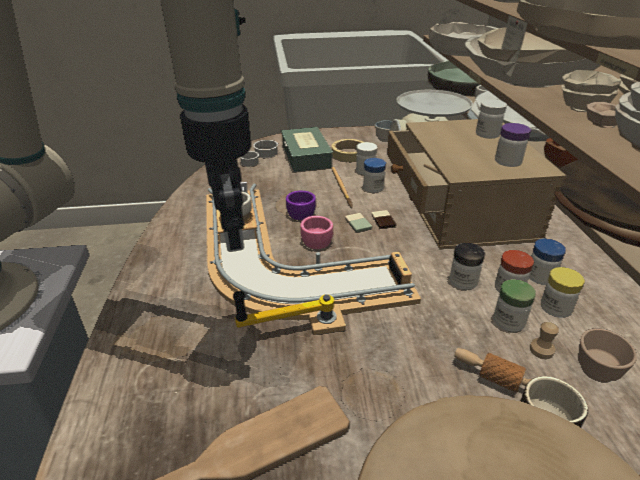

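View pics/top4.png

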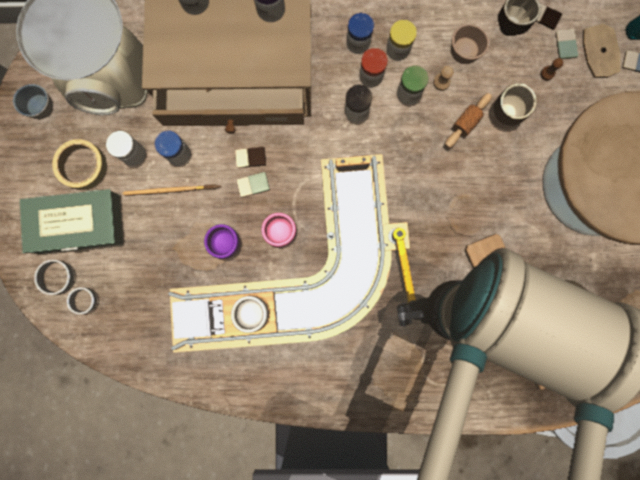

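The keeper now lies outside the bend: in the top view it runs from (399,233) to about (412,300), roughly 1.65 rad. Next I close the fingers and move behind the push plate.

```bash
python3 - <<'E'
from h import *
rows([(-.11,.205,.17,0)],1)
E
```

```text
[1,0.0187,0.3963,0.0334,94.1],
```

Call:
play_rows --plan '[[[1,0,0.02,0,8],[1,0,0.06,0.005,16],[1,0,0.1,0.01,24],[1,0,0.14,0.012,32],[1,0,0.18,0.015,40],[1,0,0.22,0.018,48],[1,0,0.26,0.02,56],[1,0,0.3,0.025,64],[1,0,0.34,0.03,72],[1,0,0.37,0.033,80],[1,0,0.396,0.033,88],[1,0,0.396,0.033,94]]]'

```text
clock: 7.95
position: [0.4385, 0.2603, 0.1864]
ee_rot: [0.52, 0.484, 0.517, -0.477]
contact_force: [0.3, -1.0, 0.0]
width: -0.0002
```

Call:
play_rows --plan '[[[1,0,0,0,0],[1,0,0,0,0]]]'

```text
clock: 8.15
position: [0.4372, 0.26, 0.1845]
ee_rot: [0.52, 0.482, 0.519, -0.478]
contact_force: [-0.4, -0.1, 0.3]
width: -0.0001
```

```bash
python3 - <<'E'
from h import *
st(); rows([(-.11,.215,.17,0),(-.11,.215,.05,0)],1)
grab('top','top5')
im=cv2.imread('pics/top5.png'); cv2.imwrite('pics/t5.png',cv2.resize(im[250:370,130:330],None,fx=4,fy=4))
E
```

```text
t 8.15 track [-113.6  207.3] z 184.5 yaw 0.2 w -0.1 F [-0.4 -0.1  0.3] q [0.4  0.21 1.72 0.   1.21 0.32]
[1,0.0145,0.0036,-0.0077,0.2],
[1,0.1345,0.0028,-0.0073,0.2],
```

View pics/t5.png

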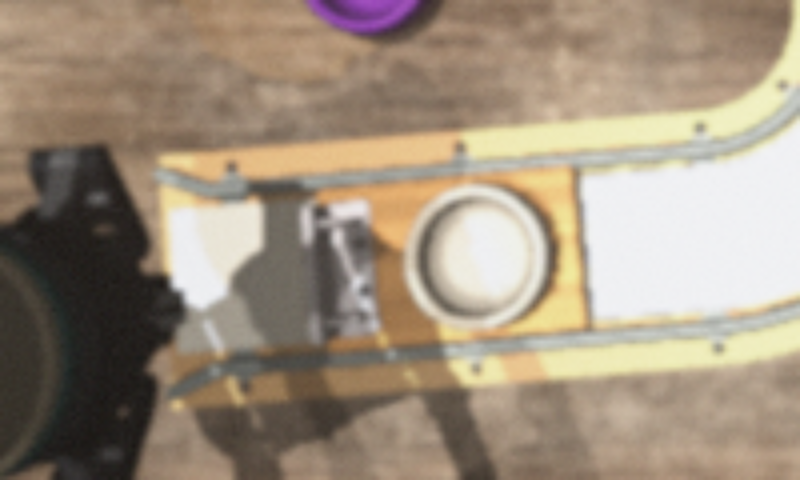

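The crop shows the finger tip at about (165,300), behind the plate. The plate's top edge is at x≈308 and its foot at x≈375. I'll check the plate position against the carrier.

```bash
python3 - <<'E'
from h import *
a=lambda x,y:(150+(x+.5)/5-.5,270+(y+.5)/5-.5)
for x in(292,320): print(inv(ray('top',a(x,235),.078)[0]),inv(ray('top',a(x,235),.04)[0]))
d=np.load('pics/top0.npz')['d']; C=cloud('top',d)
for u in range(196,240,2): 
    X=C[317,u]; print(u,(inv(X)*1000).round(0),(X[2]*1000).round(0))
E
```

```text
[-0.10725992  0.17289585] [-0.10849628  0.18214818]
[-0.1080571  0.1630155] [-0.10932961  0.17181979]
196 [-108.  212.] 13.0
198 [-109.  208.] 14.0
200 [-109.  204.] 13.0
202 [-109.  201.] 12.0
204 [-109.  196.] 15.0
206 [-108.  176.] 79.0
208 [-108.  173.] 76.0
210 [-109.  173.] 64.0
212 [-110.  173.] 47.0
214 [-110.  170.] 43.0
216 [-110.  166.] 44.0
218 [-111.  163.] 42.0
220 [-111.  159.] 44.0
222 [-111.  156.] 41.0
224 [-112.  153.] 39.0
226 [-112.  149.] 39.0
228 [-112.  146.] 39.0
230 [-113.  142.] 40.0
232 [-111.  130.] 84.0
234 [-112.  127.] 79.0
236 [-113.  127.] 59.0
238 [-113.  124.] 54.0
```

Call:
play_rows --plan '[[[1,0.015,0.003,-0.007,0],[1,0.05,0.003,-0.007,0],[1,0.085,0.003,-0.007,0],[1,0.11,0.003,-0.007,0],[1,0.128,0.003,-0.007,0],[1,0.134,0.003,-0.007,0],[1,0.134,0.003,-0.007,0]]]'

```text
clock: 8.9
position: [0.4406, 0.2667, 0.0503]
ee_rot: [0.52, 0.482, 0.519, -0.478]
contact_force: [0.9, 1.3, 0.7]
width: 0.0002
```

```bash
cat > path.py <<'E'
from h import *
from scipy.optimize import brentq
L1=.26; La=.11*np.pi/2
def cl(s): # centreline, s from y=.26
    if s<L1: return np.array([-.11,.26-s])
    if s<L1+La:
        a=np.pi+(s-L1)/.11; return .11*np.array([np.cos(a),np.sin(a)])
    return np.array([s-L1-La,-.11])
def pose(s): # rear shoe arclength -> origin, heading
    r=cl(s); f=cl(brentq(lambda t:np.linalg.norm(cl(t)-r)-.05,s+.045,s+.06)); h=np.arctan2(*(f-r)[::-1]); return (r+f)/2,h
def tcp(s,c):  # c: tcp distance behind origin
    o,h=pose(s); return o-c*np.array([np.cos(h),np.sin(h)]),h
def s_from_pos(c=.069): # nearest s for the current tcp
    X=inv(tool()[2]); ss=np.linspace(.05,.5,4501); return ss[np.argmin([np.linalg.norm(tcp(s,c)[0]-X) for s in ss])]
def push(ds,c,z,s0=None,clo=1):
    s0=s_from_pos(c) if s0 is None else s0; s=s0; T=[]
    for d in ds:
        s+=d; X,h=tcp(s,c); T.append((*X,z,np.degrees(h)+90))
    print('s0 %.4f -> %.4f'%(s0,s),'origin',pose(s)[0],'h',np.degrees(pose(s)[1])); rows(T,clo)
E
python3 - <<'E'
from path import *
st(); rows([(-.11,.195,.048,0),(-.11,.176,.048,0)],1)
grab('side','side6');im=cv2.imread('pics/side6.png'); cv2.imwrite('pics/s6.png',cv2.resize(im[130:290,180:330],None,fx=4,fy=3.7))
E
```

```text
t 8.90 track [-109.7  213.7] z 50.3 yaw 0.1 w 0.2 F [0.9 1.3 0.7] q [0.41 0.36 1.9  0.   0.88 0.33]
[1,0.0022,-0.0003,0.0187,0.1],
[1,0.0022,-0.0003,0.0377,0.1],
```

View pics/s6.png

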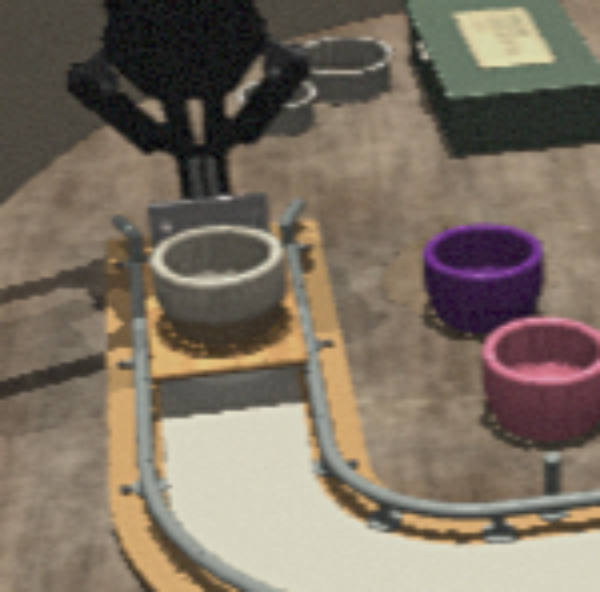

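The crop shows the closed fingers centred behind the aluminium plate (crop (205,215)), and the cup is well in front of it. I approach until contact.

Call:
play_rows --plan '[[[1,0,0,0.006,0],[1,0,0,0.012,0],[1,0,0,0.016,0],[1,0,0,0.019,0],[1,0,0,0.021,0],[1,0,0,0.023,0],[1,0,0,0.025,0],[1,0,0,0.027,0],[1,0,0,0.029,0]]]'

```text
clock: 9.85
position: [0.4439, 0.2388, 0.0512]
ee_rot: [0.52, 0.483, 0.518, -0.477]
contact_force: [0.0, 3.5, 1.1]
width: 0.0002
```

```bash
python3 - <<'E'
from path import *
st(); push([.003]+[.004]*11,.069,.05)
E
```

```text
t 9.85 track [-108.5  185.6] z 51.2 yaw 0.1 w 0.2 F [0.  3.5 1.1] q [0.35 0.34 1.92 0.   0.87 0.27]
s0 0.1184 -> 0.1654 origin [-0.11    0.0696] h -90.0
[1,0.0012,-0.0015,0.0030,0.1],
[1,0.0012,-0.0015,0.0070,0.1],
[1,0.0012,-0.0015,0.0110,0.1],
[1,0.0012,-0.0015,0.0150,0.1],
[1,0.0011,-0.0015,0.0190,0.1],
[1,0.0011,-0.0015,0.0230,0.1],
[1,0.0011,-0.0015,0.0270,0.1],
[1,0.0011,-0.0015,0.0310,0.1],
[1,0.0011,-0.0015,0.0350,0.1],
[1,0.0011,-0.0015,0.0390,0.1],
[1,0.0010,-0.0015,0.0430,0.1],
[1,0.0010,-0.0016,0.0470,0.1],
```

Call:
play_rows --plan '[[[1,0,0,0.003,0],[1,0,0,0.007,0],[1,0,0,0.011,0],[1,0,0,0.015,0],[1,0,0,0.019,0],[1,0,0,0.023,0],[1,0,0,0.027,0],[1,0,0,0.031,0],[1,0,0,0.035,0],[1,0,0,0.039,0],[1,0,0,0.043,0],[1,0,0,0.047,0]]]'

```text
clock: 11.05
position: [0.4477, 0.1917, 0.0511]
ee_rot: [0.52, 0.483, 0.518, -0.477]
contact_force: [-0.3, 4.5, 1.9]
width: 0.0001
```

```bash
python3 - <<'E'
from path import *
st(); push([.003]+[.004]*11,.069,.05)
grab('top','top7')
im=cv2.imread('pics/top7.png'); cv2.imwrite('pics/t7.png',cv2.resize(im[230:370,130:330],None,fx=4,fy=4))
E
```

```text
t 11.05 track [-108.4  138.4] z 51.1 yaw 0.1 w 0.1 F [-0.3  4.5  1.9] q [0.26 0.32 1.96 0.   0.86 0.18]
s0 0.1656 -> 0.2126 origin [-0.10998463  0.0224    ] h -89.96478447353218
[1,0.0011,-0.0016,0.0030,0.1],
[1,0.0011,-0.0016,0.0070,0.1],
[1,0.0011,-0.0016,0.0110,0.1],
[1,0.0011,-0.0017,0.0150,0.1],
[1,0.0010,-0.0017,0.0190,0.1],
[1,0.0010,-0.0017,0.0230,0.1],
[1,0.0010,-0.0017,0.0270,0.1],
[1,0.0010,-0.0017,0.0310,0.1],
[1,0.0010,-0.0017,0.0350,0.1],
[1,0.0010,-0.0017,0.0390,0.1],
[1,0.0009,-0.0017,0.0430,0.1],
[1,0.0009,-0.0017,0.0470,0.0],
```

View pics/t7.png

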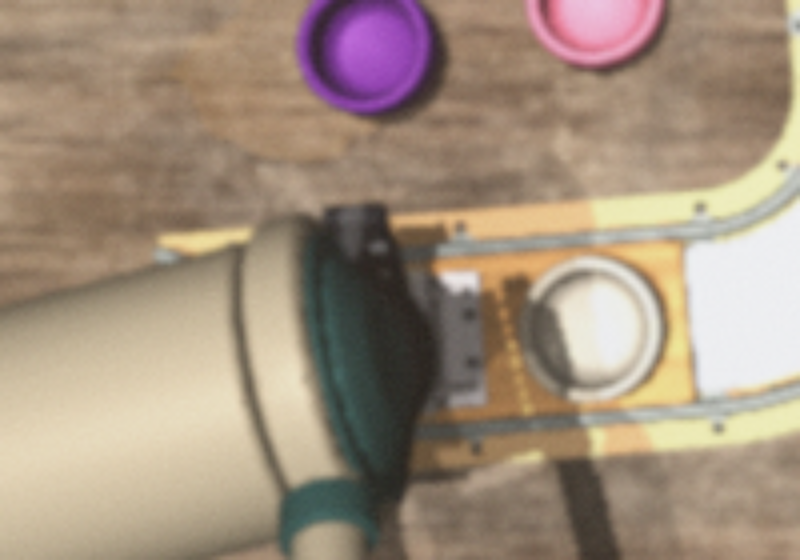

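The carrier has moved about 47 mm along the track, with the cup still centred (crop (595,328)). I use this view to calibrate the TCP-to-carrier offset.

```bash
python3 - <<'E'
from path import *
f=lambda x,y:(130+(x+.5)/4-.5,230+(y+.5)/4-.5)
print('cup',inv(ray('top',f(595,328),.085)[0]),'front',[inv(ray('top',f(*q),.04)[0]) for q in((683,245),(695,400))])
st()
E
```

```text
cup [-0.10834934  0.04767036] front [array([-0.07521402,  0.00853708]), array([-0.14627122,  0.00861222])]
t 11.10 track [-108.6  137.5] z 51.0 yaw 0.1 w -0.0 F [-0.3 -0.4  0.5] q [0.26 0.32 1.96 0.   0.86 0.18]
```

Call:
play_rows --plan '[[[1,0,0,0.003,0],[1,0,0,0.007,0],[1,0,0,0.011,0],[1,0,0,0.015,0],[1,0,0,0.019,0],[1,0,0,0.023,0],[1,0,0,0.027,0],[1,0,0,0.031,0],[1,0,0,0.035,0],[1,0,0,0.039,0],[1,0,0,0.043,0],[1,0,0,0.047,0]]]'

```text
clock: 12.3
position: [0.4513, 0.1436, 0.0509]
ee_rot: [0.52, 0.483, 0.518, -0.477]
contact_force: [-1.4, 2.9, 2.8]
width: 0.0001
```

```bash
python3 - <<'E'
from path import *
st(); push([.003]+[.004]*11,.069,.05)
E
```

```text
t 12.30 track [-108.5   90.2] z 50.9 yaw 0.1 w 0.1 F [-1.4  2.9  2.8] q [0.16 0.3  1.99 0.   0.85 0.08]
s0 0.2138 -> 0.2608 origin [-0.10413836 -0.02510381] h -76.44674463479078
[1,0.0009,-0.0017,0.0030,-0.1],
[1,0.0009,-0.0020,0.0070,-0.5],
[1,0.0009,-0.0024,0.0110,-1.0],
[1,0.0008,-0.0029,0.0150,-1.7],
[1,0.0008,-0.0036,0.0190,-2.6],
[1,0.0008,-0.0044,0.0231,-3.7],
[1,0.0008,-0.0054,0.0271,-4.9],
[1,0.0008,-0.0064,0.0312,-6.3],
[1,0.0007,-0.0076,0.0354,-7.8],
[1,0.0007,-0.0089,0.0396,-9.5],
[1,0.0007,-0.0104,0.0438,-11.4],
[1,0.0007,-0.0119,0.0482,-13.4],
```

Call:
play_rows --plan '[[[1,0,-0.0005,0.003,-0.1],[1,0,-0.001,0.007,-0.5],[1,0,-0.0015,0.011,-1],[1,0,-0.002,0.015,-1.7],[1,0,-0.003,0.019,-2.6],[1,0,-0.0036,0.023,-3.7],[1,0,-0.0045,0.027,-4.9],[1,0,-0.0057,0.031,-6.3],[1,0,-0.007,0.0354,-7.8],[1,0,-0.0085,0.0396,-9.5],[1,0,-0.01,0.044,-11.4],[1,0,-0.0115,0.048,-13.4]]]'

```text
clock: 13.5
position: [0.4433, 0.0947, 0.0507]
ee_rot: [0.573, 0.418, 0.571, -0.413]
contact_force: [-0.7, 4.3, 3.7]
width: -0.0001
```

```bash
python3 - <<'E'
from path import *
st(); push([.003]+[.004]*11,.069,.05)
grab('top','top8')
im=cv2.imread('pics/top8.png'); cv2.imwrite('pics/t8.png',cv2.resize(im[210:370,200:420],None,fx=3.6,fy=3.6))
E
```

```text
t 13.50 track [-120.2   42. ] z 50.7 yaw 13.6 w -0.1 F [-0.7  4.3  3.7] q [ 0.05  0.28  2.03  0.    0.83 -0.26]
s0 0.2608 -> 0.3078 origin [-0.08437348 -0.06600088] h -51.96582066101923
[1,0.0007,-0.0020,0.0029,-1.5],
[1,0.0007,-0.0043,0.0069,-3.6],
[1,0.0006,-0.0065,0.0110,-5.7],
[1,0.0006,-0.0085,0.0152,-7.7],
[1,0.0006,-0.0104,0.0194,-9.8],
[1,0.0006,-0.0121,0.0237,-11.9],
[1,0.0006,-0.0137,0.0281,-14.0],
[1,0.0005,-0.0151,0.0325,-16.1],
[1,0.0005,-0.0164,0.0370,-18.2],
[1,0.0005,-0.0174,0.0415,-20.2],
[1,0.0005,-0.0184,0.0460,-22.3],
[1,0.0005,-0.0191,0.0506,-24.4],
```

View pics/t8.png

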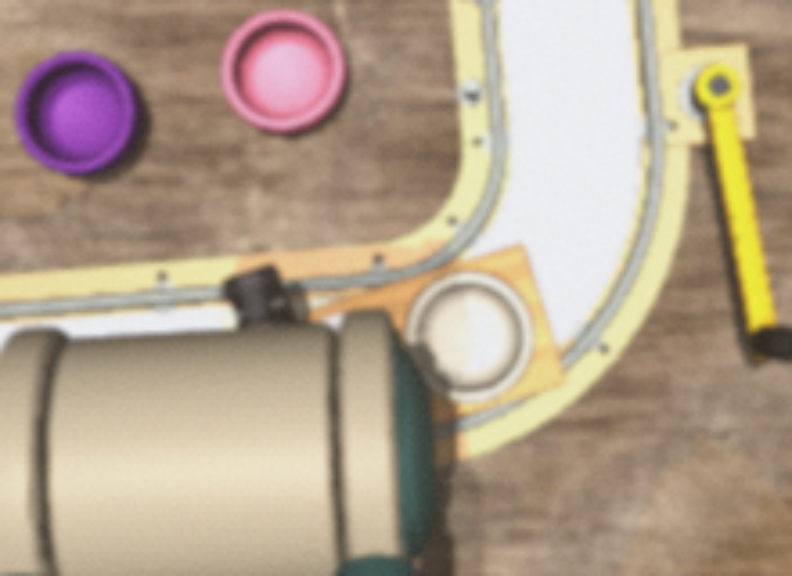

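The carrier is entering the bend, turned about 14°, with the cup centred (crop (468,333)). Continuing.

Call:
play_rows --plan '[[[1,0,-0.0015,0.003,-1.5],[1,0,-0.004,0.007,-3.6],[1,0,-0.006,0.011,-5.7],[1,0,-0.008,0.015,-7.7],[1,0,-0.01,0.0194,-9.8],[1,0,-0.012,0.0237,-12],[1,0,-0.0135,0.028,-14],[1,0,-0.015,0.0325,-16],[1,0,-0.016,0.037,-18],[1,0,-0.017,0.0415,-20],[1,0,-0.018,0.046,-22.3],[1,0,-0.019,0.0506,-24.4]]]'

```text
clock: 14.75
position: [0.439, 0.0398, 0.0499]
ee_rot: [0.648, 0.286, 0.647, -0.283]
contact_force: [-0.6, 4.5, 0.8]
width: -0.0001
```

```bash
python3 - <<'E'
from path import *
st(); push([.003]+[.004]*11,.069,.05)
grab('top','top9')
im=cv2.imread('pics/top9.png'); cv2.imwrite('pics/t9.png',cv2.resize(im[190:370,220:430],None,fx=3.3,fy=3.3))
E
```

```text
t 14.75 track [-128.7  -12.4] z 49.9 yaw 38.2 w -0.1 F [-0.6  4.5  0.8] q [-0.07  0.27  2.05  0.    0.82 -0.82]
s0 0.3083 -> 0.3553 origin [-0.04900565 -0.09525464] h -27.224461325824567
[1,-0.0001,-0.0003,0.0040,-1.7],
[1,-0.0001,-0.0026,0.0080,-3.7],
[1,-0.0001,-0.0048,0.0121,-5.8],
[1,-0.0001,-0.0068,0.0162,-7.9],
[1,-0.0001,-0.0087,0.0205,-10.0],
[1,-0.0001,-0.0104,0.0248,-12.1],
[1,-0.0001,-0.0119,0.0291,-14.2],
[1,-0.0001,-0.0133,0.0335,-16.2],
[1,-0.0001,-0.0146,0.0380,-18.3],
[1,-0.0001,-0.0157,0.0425,-20.4],
[1,-0.0001,-0.0166,0.0471,-22.5],
[1,-0.0001,-0.0173,0.0516,-24.6],
```

View pics/t9.png

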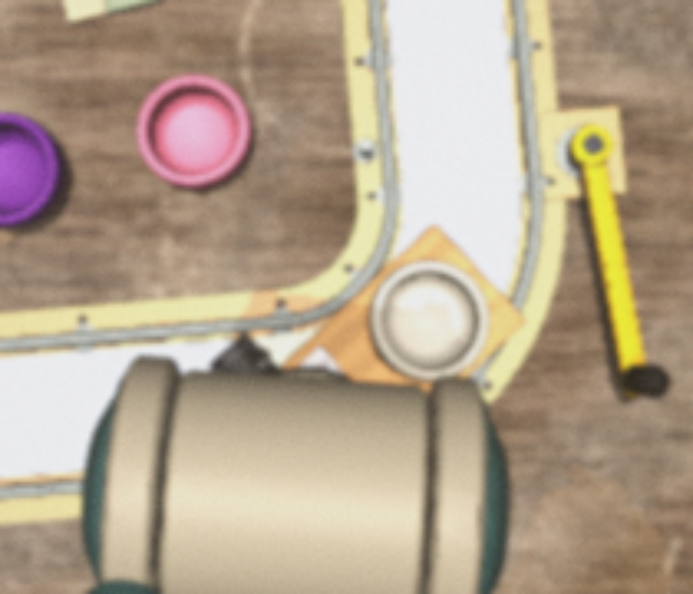

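The carrier is at mid-bend, turned about 38°, with the cup centred (crop (428,318)) and the keeper bar clear. Continuing.

Call:
play_rows --plan '[[[1,0,-0.0005,0.004,-1.7],[1,0,-0.0026,0.008,-3.7],[1,0,-0.0048,0.012,-5.8],[1,0,-0.0068,0.0162,-7.9],[1,0,-0.0087,0.0205,-10],[1,0,-0.0104,0.0248,-12],[1,0,-0.012,0.029,-14],[1,0,-0.0133,0.0335,-16.2],[1,0,-0.0146,0.038,-18.3],[1,0,-0.0157,0.0425,-20.4],[1,0,-0.0166,0.047,-22.5],[1,0,-0.0173,0.0516,-24.6]]]'

```text
clock: 16.0
position: [0.459, -0.0106, 0.0493]
ee_rot: [0.693, 0.14, 0.694, -0.138]
contact_force: [-3.9, 3.9, 3.8]
width: -0.0
```

```bash
python3 - <<'E'
from path import *
st(); push([.003]+[.004]*11,.069,.05)
grab('top','top10')
im=cv2.imread('pics/top10.png'); cv2.imwrite('pics/t10.png',cv2.resize(im[150:370,220:450],None,fx=2.7,fy=2.7))
E
```

```text
t 16.00 track [-112.6  -64.2] z 49.3 yaw 63.0 w -0.0 F [-3.9  3.9  3.8] q [-0.18  0.29  2.01  0.    0.84 -1.35]
s0 0.3547 -> 0.4017 origin [-0.00577081 -0.10781813] h -5.006849617274694
[1,-0.0008,0.0000,0.0041,-1.1],
[1,-0.0008,-0.0024,0.0081,-3.2],
[1,-0.0008,-0.0046,0.0122,-5.2],
[1,-0.0008,-0.0066,0.0163,-7.3],
[1,-0.0008,-0.0086,0.0205,-9.4],
[1,-0.0008,-0.0103,0.0248,-11.5],
[1,-0.0008,-0.0119,0.0292,-13.6],
[1,-0.0008,-0.0133,0.0336,-15.6],
[1,-0.0008,-0.0144,0.0380,-17.5],
[1,-0.0009,-0.0153,0.0424,-19.1],
[1,-0.0009,-0.0158,0.0467,-20.7],
[1,-0.0009,-0.0161,0.0510,-22.0],
```

View pics/t10.png

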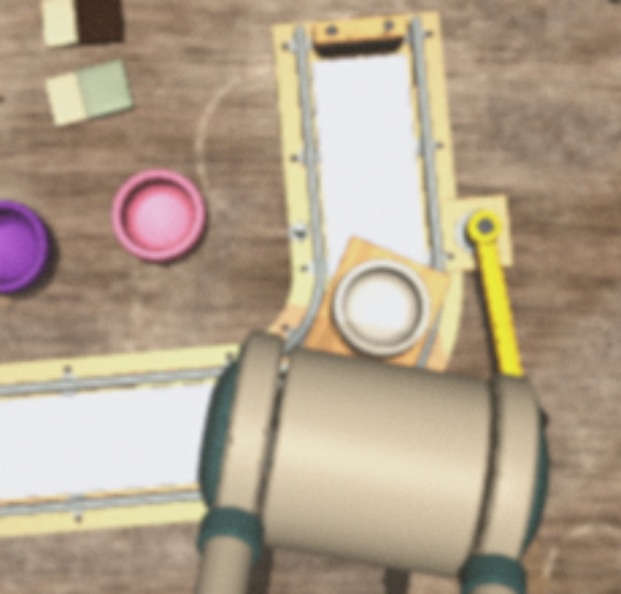

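The carrier is about 63° through the turn and clear of the bar, with the cup still seated (crop (380,307)). Continuing.

Call:
play_rows --plan '[[[1,0,0,0.004,-1.1],[1,0,-0.0024,0.008,-3.2],[1,0,-0.0046,0.012,-5.2],[1,0,-0.0066,0.0163,-7.3],[1,0,-0.0086,0.0205,-9.4],[1,0,-0.0103,0.0248,-11.5],[1,0,-0.012,0.029,-13.6],[1,0,-0.0133,0.0336,-15.6],[1,0,-0.0144,0.038,-17.5],[1,0,-0.0153,0.0424,-19],[1,0,-0.0158,0.0467,-20.7],[1,0,-0.016,0.051,-22]]]'

```text
clock: 17.25
position: [0.5005, -0.0462, 0.0489]
ee_rot: [0.707, 0.003, 0.708, -0.003]
contact_force: [-2.9, 0.8, 0.1]
width: 0.0004
```

```bash
python3 - <<'E'
from path import *
st(); push([.003]+[.004]*11,.069,.05)
E
```

```text
t 17.25 track [ -73.9 -102.9] z 48.9 yaw 85.1 w 0.4 F [-2.9  0.8  0.1] q [-0.23  0.35  1.92  0.    0.88 -1.79]
s0 0.4027 -> 0.4497 origin [ 0.0419124 -0.11     ] h 0.0
[1,-0.0011,-0.0006,0.0033,-1.1],
[1,-0.0011,-0.0020,0.0073,-2.1],
[1,-0.0011,-0.0030,0.0113,-3.0],
[1,-0.0011,-0.0039,0.0153,-3.7],
[1,-0.0011,-0.0044,0.0193,-4.2],
[1,-0.0011,-0.0047,0.0233,-4.6],
[1,-0.0011,-0.0047,0.0273,-4.8],
[1,-0.0011,-0.0045,0.0313,-4.9],
[1,-0.0012,-0.0041,0.0353,-4.9],
[1,-0.0012,-0.0038,0.0393,-4.9],
[1,-0.0012,-0.0034,0.0433,-4.9],
[1,-0.0012,-0.0031,0.0473,-4.9],
```

Call:
play_rows --plan '[[[1,0,-0.0006,0.0033,-1.1],[1,0,-0.002,0.0073,-2.1],[1,0,-0.003,0.0113,-3],[1,0,-0.0039,0.0153,-3.7],[1,0,-0.0044,0.0193,-4.2],[1,0,-0.0047,0.0233,-4.6],[1,0,-0.0047,0.0273,-4.8],[1,0,-0.0045,0.0313,-4.9],[1,0,-0.0041,0.0353,-4.9],[1,0,-0.0038,0.0393,-4.9],[1,0,-0.0034,0.0433,-4.9],[1,0,-0.0031,0.0473,-4.9]]]'

```text
clock: 18.45
position: [0.5481, -0.0497, 0.0488]
ee_rot: [0.706, -0.027, 0.707, 0.027]
contact_force: [-2.2, -0.0, 0.8]
width: -0.0001
```

```bash
python3 - <<'E'
from path import *
st(); X=inv(tool()[2]); print('origin est',X[0]+.069); rows([(.09-.069,-.11,.05,90)],1)
grab('top','top11')
im=cv2.imread('pics/top11.png'); cv2.imwrite('pics/t11.png',cv2.resize(im[140:360,250:450],None,fx=2.7,fy=2.7))
E
```

```text
t 18.45 track [ -26.8 -110. ] z 48.8 yaw 90.0 w -0.1 F [-2.2 -0.   0.8] q [-0.22  0.4   1.82  0.    0.92 -1.86]
origin est 0.04223946905694741
[1,-0.0013,-0.0001,0.0478,0.0],
```

View pics/t11.png

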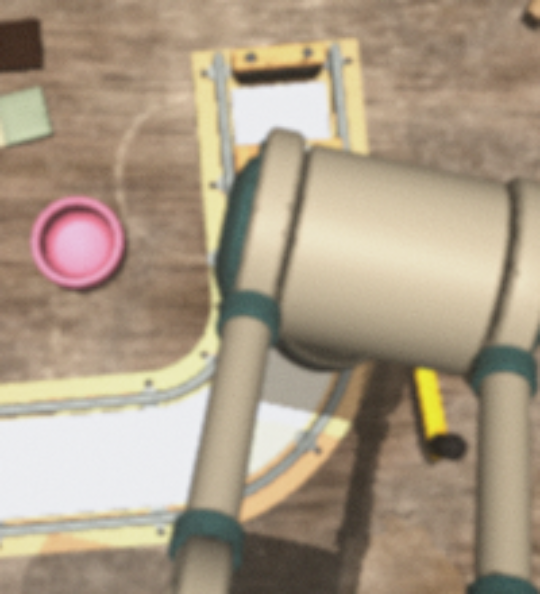

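The arm hides the carrier in this view, but the bay ahead is clear and about 48 mm remain. I push 42 mm, then creep up to the stop.

Call:
play_rows --plan '[[[1,0,0,0.003,0],[1,0,0,0.007,0],[1,0,0,0.011,0],[1,0,0,0.015,0],[1,0,0,0.019,0],[1,0,0,0.023,0],[1,0,0,0.027,0],[1,0,0,0.031,0],[1,0,0,0.034,0],[1,0,0,0.037,0],[1,0,0,0.0395,0],[1,0,0,0.0415,0]]]'

```text
clock: 19.7
position: [0.5912, -0.0466, 0.0489]
ee_rot: [0.707, -0.027, 0.706, 0.027]
contact_force: [-3.0, -0.9, 0.4]
width: 0.0001
```

Call:
play_rows --plan '[[[1,0,0,0.001,0],[1,0,0,0.002,0],[1,0,0,0.003,0],[1,0,0,0.004,0]]]'

```text
clock: 20.1
position: [0.5951, -0.0463, 0.0489]
ee_rot: [0.707, -0.027, 0.706, 0.027]
contact_force: [-2.3, -0.3, 0.8]
width: -0.0
```

```bash
python3 - <<'E'
from path import *
st(); X=inv(tool()[2]); print('origin est',X[0]+.069)
grab('side','side12')
im=cv2.imread('pics/side12.png'); cv2.imwrite('pics/s12.png',cv2.resize(im[180:330,230:430],None,fx=4,fy=4))
E
```

```text
t 20.10 track [  20.4 -110.2] z 48.9 yaw 90.0 w -0.0 F [-2.3 -0.3  0.8] q [-0.19  0.46  1.71  0.    0.97 -1.84]
origin est 0.08940081800603476
```

View pics/s12.png

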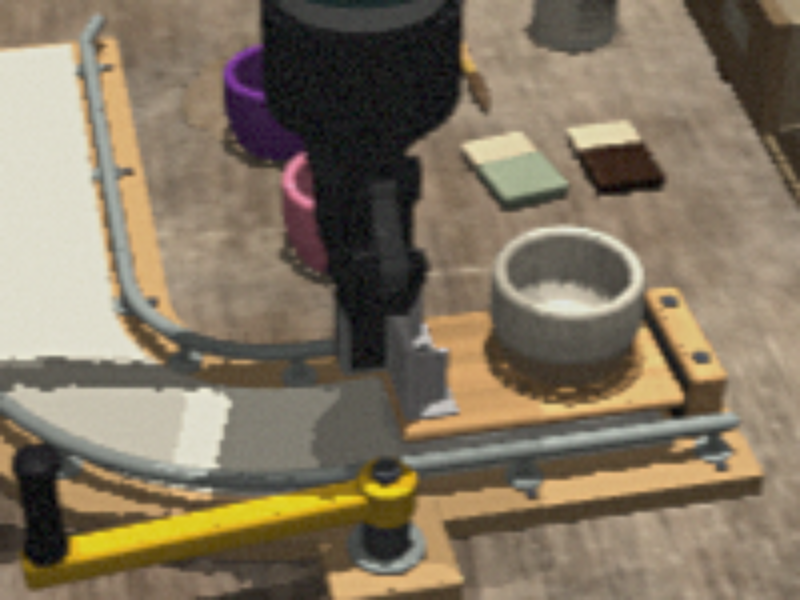

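Almost against the stop: the deck's front edge at crop (680,390) is just short of the block, and the cup is upright. I creep on until the force rises.

Call:
play_rows --plan '[[[1,0,0,0.001,0],[1,0,0,0.002,0],[1,0,0,0.003,0]]]'

```text
clock: 20.45
position: [0.5959, -0.0461, 0.0489]
ee_rot: [0.705, -0.027, 0.708, 0.027]
contact_force: [-9.3, -1.3, 6.1]
width: -0.0001
```

The force rose to 9 N, so the carrier is against the rubber. I back off and lift.

Call:
play_rows --plan '[[[1,0,0,-0.002,0],[1,0,0,-0.006,0],[1,0,0,-0.015,0],[1,0,0,-0.03,0],[1,0,0,-0.045,0],[1,-0.02,0,-0.055,0],[0.4,-0.06,0,-0.07,0],[0.4,-0.1,0,-0.08,0],[0.4,-0.12,0,-0.09,0],[0.4,-0.12,0,-0.09,0]]]'

```text
clock: 21.45
position: [0.5076, -0.0535, 0.1727]
ee_rot: [0.708, -0.028, 0.705, 0.027]
contact_force: [0.9, -0.5, 0.1]
width: 0.0508
```

```bash
python3 - <<'E'
from h import *
st(); q=1.65; rows([(.015-.132*np.sin(q),-.182+.132*np.cos(q),.18,np.degrees(q))],.4)
grab('top','top13'); im=cv2.imread('pics/top13.png'); cv2.imwrite('pics/t13.png',cv2.resize(im[140:360,280:480],None,fx=2.7,fy=2.7))
grab('side','side13')
im=cv2.imread('pics/side13.png'); cv2.imwrite('pics/s13.png',cv2.resize(im[180:330,230:430],None,fx=4,fy=4))
E
```

```text
t 21.45 track [ -67.5 -110.7] z 172.7 yaw 90.0 w 50.8 F [ 0.9 -0.5  0.1] q [-0.24  0.22  1.74 -0.    1.18 -1.89]
[0.4,-0.0073,-0.0817,-0.0491,-4.5],
```

View pics/t13.png

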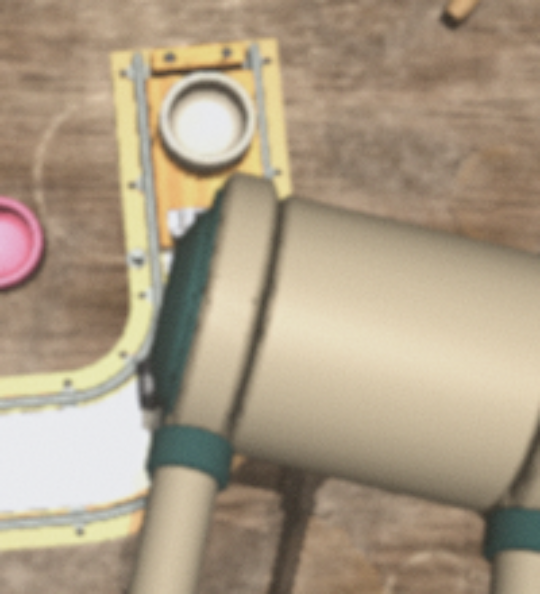

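View pics/s13.png

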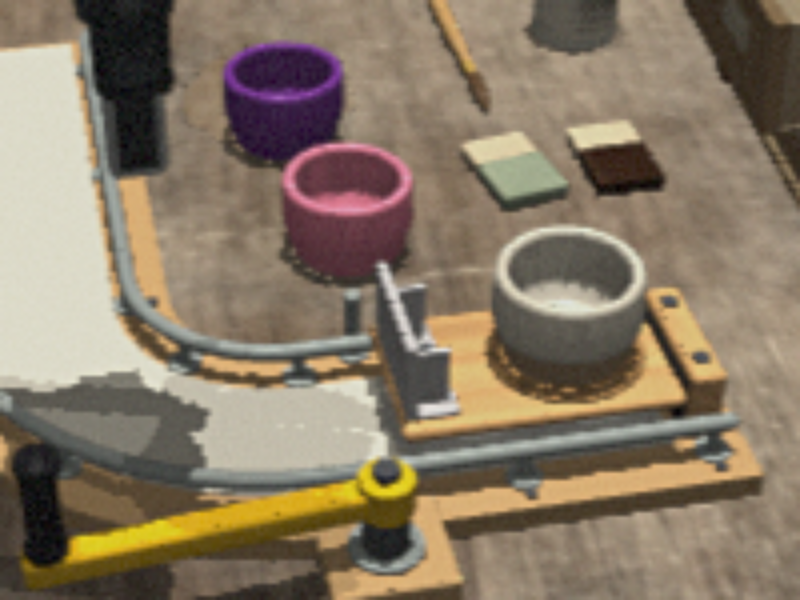

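The carrier sits against the stop and the cup is upright (top crop (207,121)). Now I check the cup and carrier numbers and the location of the keeper grip.

```bash
python3 - <<'E'
from h import *
print('cup',inv(ray('top',(280+207.5/2.7-.5,140+121.5/2.7-.5),.085)[0]),'want .108,-.110')
g=inv(ray('top',(250+452.5/2.7-.5,140+446.5/2.7-.5),.097)[0]); v=g-[.015,-.182]
print('grip',g,'q',np.arctan2(-v[0],v[1]),np.hypot(*v))
q=np.arctan2(-v[0],v[1]); rows([(.015-.131*np.sin(q),-.182+.131*np.cos(q),z,np.degrees(q)) for z in(.17,.056)],.4)
E
```

```text
cup [ 0.10494143 -0.10794865] want .108,-.110
grip [-0.11567321 -0.19197844] q 1.6470102199503178 0.1310536447463316
[0.4,-0.0005,-0.0818,-0.0473,-4.3],
[0.4,0.1135,-0.0818,-0.0470,-4.3],
```

Call:
play_rows --plan '[[[0.4,0,-0.03,-0.02,-2],[0.4,0,-0.06,-0.035,-4.3],[0.4,0,-0.082,-0.047,-4.3],[0.4,0,-0.082,-0.047,-4.3],[0.4,0,-0.082,-0.047,-4.3]]]'

```text
clock: 22.05
position: [0.4657, -0.1383, 0.1681]
ee_rot: [0.704, -0.053, 0.707, 0.054]
contact_force: [-0.3, -0.7, -0.4]
width: 0.0511
```

```bash
python3 - <<'E'
from h import *
st(); q=1.647; rows([(.015-.131*np.sin(q),-.182+.131*np.cos(q),z,np.degrees(q)) for z in(.17,.056)],.4)
E
```

```text
t 22.05 track [-115.7 -192. ] z 168.1 yaw 94.2 w 51.1 F [-0.3 -0.7 -0.4] q [-0.43  0.19  1.79 -0.    1.17 -2.15]
[0.4,-0.0019,0.0001,0.0001,-0.1],
[0.4,0.1121,-0.0002,0.0005,-0.1],
```

Call:
play_rows --plan '[[[0.4,0.02,0,0,0],[0.4,0.05,0,0,0],[0.4,0.08,0,0,0],[0.4,0.1,0,0,0],[0.4,0.111,0,0,0],[0.4,0.111,0,0,0]]]'

```text
clock: 22.65
position: [0.4645, -0.1369, 0.0554]
ee_rot: [0.703, -0.052, 0.708, 0.055]
contact_force: [0.1, -0.0, -0.4]
width: 0.0515
```

```bash
python3 - <<'E'
from h import *
st()
grab('side','side14')
im=cv2.imread('pics/side14.png'); cv2.imwrite('pics/s14.png',cv2.resize(im[180:340,190:390],None,fx=3.7,fy=3.7))
E
```

```text
t 22.65 track [-116.8 -190.5] z 55.4 yaw 94.3 w 51.5 F [ 0.1 -0.  -0.4] q [-0.43  0.32  1.95  0.    0.89 -2.15]
```

View pics/s14.png

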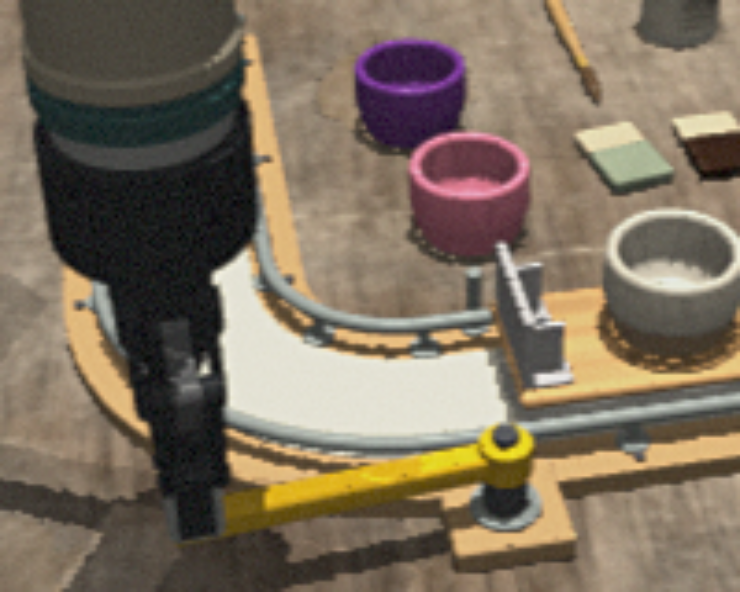

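The jaws are down around the grip at the bar's free end (crop (200,500)). Close.

Call:
play_rows --plan '[[[0.9,0,0,0,0],[0.9,0,0,0,0],[0.9,0,0,0,0],[0.9,0,0,0,0],[0.9,0,0,0,0],[0.9,0,0,0,0]]]' --grip_force 20

```text
clock: 23.3
position: [0.4663, -0.1378, 0.0575]
ee_rot: [0.704, -0.053, 0.706, 0.054]
contact_force: [-0.6, 1.1, 6.3]
width: 0.0169
```

```bash
python3 - <<'E'
from h import *
st(); q,r=pq(); print(q,r); arc(q,q-.79,12,.131)
E
```

```text
t 23.30 track [-115.1 -191.6] z 57.5 yaw 94.3 w 16.9 F [-0.6  1.1  6.3] q [-0.43  0.31  1.94  0.    0.89 -2.15]
1.6441742542483329 0.1304720818592962
[0.9,0.0015,0.0086,-0.0002,3.8],
[0.9,0.0015,0.0172,0.0006,7.6],
[0.9,0.0016,0.0257,0.0021,11.4],
[0.9,0.0016,0.0341,0.0040,15.2],
[0.9,0.0016,0.0423,0.0066,18.9],
[0.9,0.0016,0.0504,0.0096,22.7],
[0.9,0.0016,0.0582,0.0132,26.5],
[0.9,0.0016,0.0658,0.0173,30.2],
[0.9,0.0016,0.0731,0.0219,34.0],
[0.9,0.0016,0.0801,0.0269,37.8],
[0.9,0.0016,0.0867,0.0324,41.6],
[0.9,0.0016,0.0930,0.0384,45.3],
```

Call:
play_rows --plan '[[[0.9,0,0.0086,0,3.8],[0.9,0,0.0172,0.0006,7.6],[0.9,0,0.0257,0.002,11.4],[0.9,0,0.034,0.004,15.2],[0.9,0,0.0423,0.0066,19],[0.9,0,0.05,0.0096,22.7],[0.9,0,0.058,0.013,26.5],[0.9,0,0.0658,0.0173,30.2],[0.9,0,0.073,0.022,34],[0.9,0,0.08,0.027,37.8],[0.9,0,0.0867,0.0324,41.6],[0.9,0,0.093,0.0384,45.3]]]'

```text
clock: 24.5
position: [0.49, -0.04, 0.0576]
ee_rot: [0.67, 0.223, 0.672, -0.223]
contact_force: [-1.2, 0.2, 1.5]
width: 0.0165
```

```bash
python3 - <<'E'
from h import *
st(); q,r=pq(); print(q,r); arc(q,.12,12,.131)
E
```

```text
t 24.50 track [-83.9 -95.8] z 57.6 yaw 48.8 w 16.5 F [-1.2  0.2  1.5] q [-0.22  0.32  1.93  0.    0.89 -1.15]
0.8541245971841537 0.1311755373305657
[0.9,0.0016,0.0080,0.0004,3.4],
[0.9,0.0016,0.0160,0.0011,6.9],
[0.9,0.0016,0.0239,0.0023,10.4],
[0.9,0.0016,0.0317,0.0040,13.9],
[0.9,0.0015,0.0395,0.0062,17.4],
[0.9,0.0015,0.0470,0.0088,20.9],
[0.9,0.0015,0.0544,0.0119,24.4],
[0.9,0.0015,0.0616,0.0154,27.9],
[0.9,0.0015,0.0686,0.0194,31.4],
[0.9,0.0014,0.0753,0.0238,34.9],
[0.9,0.0014,0.0817,0.0286,38.4],
[0.9,0.0014,0.0878,0.0337,41.9],
```

Call:
play_rows --plan '[[[0.9,0,0.008,0.0004,3.4],[0.9,0,0.016,0.001,6.9],[0.9,0,0.024,0.0023,10.4],[0.9,0,0.0317,0.004,14],[0.9,0,0.0395,0.006,17.4],[0.9,0,0.047,0.009,21],[0.9,0,0.0544,0.012,24.4],[0.9,0,0.0616,0.0154,28],[0.9,0,0.0686,0.0194,31.4],[0.9,0,0.0753,0.024,35],[0.9,0,0.0817,0.0286,38.4],[0.9,0,0.0878,0.0337,42]]]'

```text
clock: 25.7
position: [0.5694, 0.0107, 0.0576]
ee_rot: [0.544, 0.449, 0.547, -0.45]
contact_force: [-1.4, 0.5, 2.9]
width: 0.0164
```

```bash
python3 - <<'E'
from h import *
st(); q,r=pq(); print(q,r); arc(q,-.03,8,.131)
E
```

```text
t 25.70 track [ -0.9 -51.4] z 57.6 yaw 6.7 w 16.4 F [-1.4  0.5  2.9] q [-0.1   0.42  1.76  0.    0.97 -0.3 ]
0.12141565223519671 0.13156641655618367
[0.9,0.0016,0.0025,0.0006,0.8],
[0.9,0.0016,0.0050,0.0006,1.9],
[0.9,0.0016,0.0074,0.0007,3.0],
[0.9,0.0016,0.0099,0.0009,4.1],
[0.9,0.0015,0.0124,0.0011,5.1],
[0.9,0.0015,0.0149,0.0013,6.2],
[0.9,0.0015,0.0173,0.0016,7.3],
[0.9,0.0015,0.0198,0.0020,8.4],
```

Call:
play_rows --plan '[[[0.9,0,0.003,0,1],[0.9,0,0.006,0.0002,2],[0.9,0,0.009,0.0005,3],[0.9,0,0.012,0.001,4.5],[0.9,0,0.014,0.001,5.5],[0.9,0,0.0155,0.0012,6.5]]]'

```text
clock: 26.3
position: [0.5849, 0.0129, 0.0576]
ee_rot: [0.517, 0.48, 0.521, -0.48]
contact_force: [-0.8, 3.2, 3.5]
width: 0.0161
```

```bash
python3 - <<'E'
from h import *
st(); q,r=pq(); print(q,r)
E
```

```text
t 26.30 track [ 14.7 -50.4] z 57.6 yaw 0.1 w 16.1 F [-0.8  3.2  3.5] q [-0.1   0.44  1.73  0.    0.98 -0.18]
0.0019229969852375952 0.13156903595030184
```

Call:
play_rows --plan '[[[0.9,0,0.001,0,0],[0.9,0,0.002,0,0],[0.9,0,0.002,0,0]]]'

```text
clock: 26.6
position: [0.5852, 0.0129, 0.0575]
ee_rot: [0.517, 0.479, 0.522, -0.481]
contact_force: [-4.5, 2.3, 6.4]
width: 0.0165
```

Call:
play_rows --plan '[[[0.7,0,0,0,0],[0.6,0,0,0,0],[0.6,0,0,0,0],[0.6,0,0,0,0],[0.6,-0.01,0,0,0],[0.6,-0.03,0,0,0],[0.6,-0.07,0,0,0],[0.6,-0.11,0,0,0],[0.6,-0.13,0,0,0]]]'

```text
clock: 27.5
position: [0.5882, 0.0124, 0.1922]
ee_rot: [0.519, 0.48, 0.52, -0.48]
contact_force: [-0.4, 0.3, 0.2]
width: 0.0339
```

Call:
play_rows --plan '[[[0.6,-0.02,-0.04,0,0],[0.6,-0.02,-0.08,0,0],[0.6,-0.02,-0.13,0.03,0],[0.6,-0.02,-0.18,0.05,0],[0.6,-0.02,-0.22,0.07,0],[0.6,-0.02,-0.25,0.1,0],[0.6,-0.02,-0.25,0.14,0],[0.6,-0.02,-0.25,0.18,0],[0.6,-0.02,-0.25,0.22,0],[0.6,-0.02,-0.25,0.22,0],[0.6,-0.02,-0.25,0.22,0]]]'

```text
clock: 28.6
position: [0.356, -0.2271, 0.2123]
ee_rot: [0.518, 0.481, 0.519, -0.48]
contact_force: [-0.1, 0.2, -0.1]
width: 0.0342
```

```bash
python3 - <<'E'
from h import *
st()
grab('top','top15'); im=cv2.imread('pics/top15.png'); cv2.imwrite('pics/t15.png',cv2.resize(im[140:270,300:430],None,fx=4.6,fy=4.6,interpolation=cv2.INTER_CUBIC))
grab('side','side15')
im=cv2.imread('pics/side15.png'); cv2.imwrite('pics/s15.png',cv2.resize(im[180:330,230:430],None,fx=4,fy=4))
E
```

```text
t 28.60 track [-231.8 -272.2] z 212.3 yaw -0.0 w 34.2 F [-0.1  0.2 -0.1] q [-0.73  0.06  1.83  0.    1.26 -0.81]
```

View pics/t15.png

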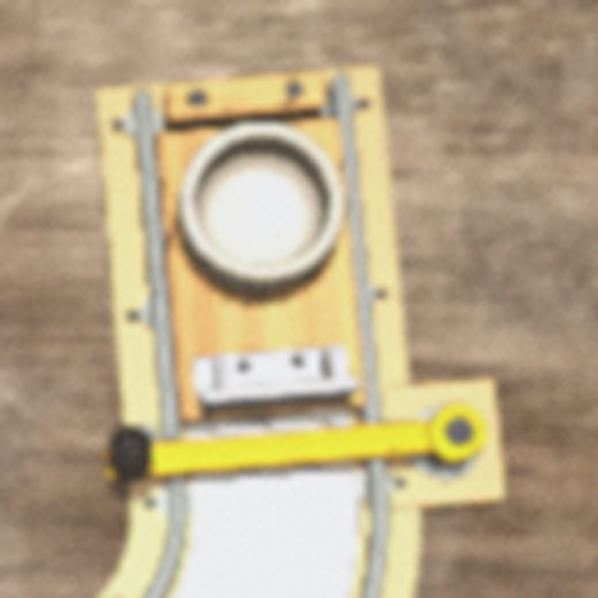

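View pics/s15.png

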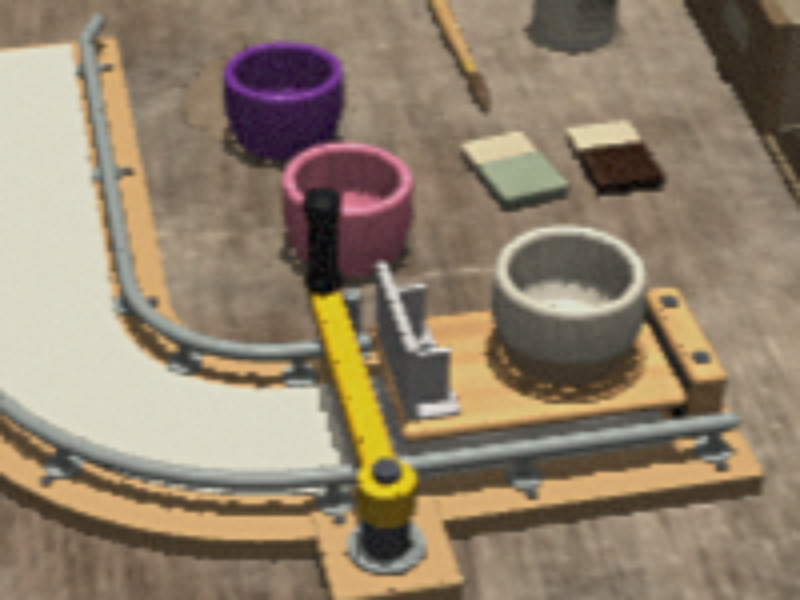

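```bash
python3 - <<'E'
from h import *
b=lambda x,y:(300+(x+.5)/4.6-.5,140+(y+.5)/4.6-.5)
g=inv(ray('top',b(131,450),.097)[0]);v=g-[.015,-.182];print('q',np.arctan2(-v[0],v[1]),np.hypot(*v))
print('cup',inv(ray('top',b(261,204),.085)[0]))
print('deck rear',[inv(ray('top',b(*q),.04)[0]) for q in((185,419),(367,405))],'expect x=.030')
im=cv2.imread('pics/top15.png'); hsv=cv2.cvtColor(im,cv2.COLOR_BGR2HSV)
m=cv2.inRange(hsv,(25,180,150),(35,255,255)); n,l,s,c=cv2.connectedComponentsWithStats(m[200:270,300:430]); i=1+s[1:,4].argmax()
ys,xs=np.where(l==i); k=(xs+300<388); X=ray('top',np.c_[xs[k]+300,ys[k]+200],.047)[:,:2]
X=np.array([inv(x) for x in X]); d=np.linalg.svd(X-X.mean(0))[2][0]; print('bar dir q',(np.arctan2(d[1],d[0])-np.pi/2+np.pi/2)%np.pi-np.pi/2)
E
```

```text
q 0.014609790975832057 0.13251630778580217
cup [ 0.10592347 -0.10802894]
deck rear [array([ 0.0303322 , -0.07365238]), array([ 0.02990015, -0.14760229])] expect x=.030
bar dir q 0.00822082684435066
```

All checks agree: keeper at about 0.01 rad, carrier origin at x≈0.090 and square to the track, and the cup about 3 mm from the pad centre. Handing in.

```bash
python3 -c "
from rig import manip; print(manip.sign_off())"
```

```text
the job is handed in; nothing more can be done
None
```

The carrier is against the end stop, the keeper bar is shut behind it, and the cup is upright on its pad; the job is handed in. I gripped the bar by its black grip and swung it to about 1.65 rad. With closed fingers on the push plate, I slid the carrier round the bend until the force rose to about 9 N at the stop. Then I swung the bar shut onto its pin, let go and moved the arm clear.

My last checks from the top camera all agreed, at about 28.7 s of the 72 s allowed:
- **Keeper:** about 0.01 rad by two measurements, 0.015 from the grip and 0.008 from the bar.
- **Carrier:** the deck's rear edge is at x = 30 mm, as expected in the bay, and square to the track within about 0.01 rad.
- **Cup:** upright, about 3 mm from the pad centre, and never touched as far as the pictures and forces showed.
- **Arm:** clear of everything, with no contact force.

The hand-in gives no verdict.

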